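Unclamp the tube block and lift it level off the thermal shaker

ROBOT

A 6-joint arm with a two-finger parallel gripper is mounted at the origin on the work surface. World frame = base frame: x ahead of the robot, y to its left, z up, the work surface at z = 0. Lengths are in m, angles in rad, forces in N, time in s.
With the tool pointing down it reaches from about 0.35 to 0.775 m from the base axis. Payload 5.5 kg.
Tool frame: the origin (TCP) lies midway between the tips of the shut fingers; the grasp point (between the pads) lies 19 mm behind it; z points along the fingers, y is the line along which they close (so a half turn about z gives the same grasp; the last joint's range is limited). The gripper opens to 85 mm and grips with 20 to 120 N. Pads are 22 mm wide; open, the fingers measure 114 mm over their backs; the gripper's body (76 mm by 85 mm) begins 54 mm behind the grasp point. The pads swing forward as they close: fully open they stand 13 mm farther back than shut.
Start: joints at [-1.486, 0.313, 0.046, 1.304, 0, 1.431], TCP at [0.128, -0.561, 0.231] pointing down, gripper open.
Joint ranges: [-2.76, 2.76], [-0.86, 1.69], [-1.03, 1.26], [-2.2, 2.34], [-1.47, 1.5], [-3.14, 3.14]. Speed limits (rad/s): [2.57, 2.57, 3.14, 3.14, 3.14, 3.14].

INTERFACE

Orientations are given as a unit quaternion [w, x, y, z].
In Python, from workcell import get_state, read_camera, camera_info, hand_in, recognise gives the robot as it stands.
- The arm moves only by the tool arm_command, never from a script. Its argument "moves" is one flat list of numbers, 7 for each row, row after row: the opening, from -1 (shut) to 1 (fully open), then the shift along the tool's x, y, z in mm, then the turn, a rotation vector about the tool's x, y, z in rad. A call has 1 to 8 rows; each row shifts and turns the commanded pose from where the row before left it, along the tool's axes as they then stand; what a row does not reach is not made up. A row lasts 1/8 s, in which the tool goes at most 62.5 mm and 10.7 degrees, less where a joint would pass 70% of its speed; a pose out of reach is approached as far as the arm can. A call with a gripper value outside its range is refused whole. The fingers move at their own pace and stop on an object; "newtons" is the grip in N (left out, the last holds). Time passes only in rows, so rows that do not move let the fingers close. It gives the time, the measured TCP pose, the force, the opening and the grip force at its end, in the units of the state.
- get_state(): the state, without advancing time (a new reading comes with each control period).
- read_camera(name): name is "scene" or "top" or "wrist"; returns (picture, depth): 420x560x3 uint8, blue, green, red; 420x560 float32, m along the optical axis (not along the pixel's ray), 0 where there is no reading.
- camera_info(name): a dict with "fovy" (degrees; the focal length in pixels is half the picture's height over the tangent of half this angle, whatever the lens; pixels are square), "cx", "cy" (the principal point, pixels), "k1" (the pictures are not rectified: a ray, as slopes to the right and down, at radius r is drawn at 1 + k1 r^2 times it, then the intrinsics apply), "eye" and "orientation" of the camera in the world; the wrist camera has in their place "tool_from_camera" (4x4, takes a point from camera to tool coordinates, whose origin is the TCP and whose axes are the flange's). Camera axes: x right, y down, z forward; pixel columns grow to the right and rows downward; lengths in m; the calibration is good to about 2 mm. A picture is of the moment at which its call begins: read the wrist's pose just before it. camera_info takes no time and is no camera call.
- hand_in(): hands the job in; it is judged then, once.
Trained networks look in the newest picture that a camera, given by its name, has taken for a name from the list of things; names that differ only in an ending like _2 or _b are one class to them, and where a whole thing is asked for, a point or a joint stands for the part that bears it (a point fixed in the world has none). Each returns a list of dicts, best first, with "confidence" (0 to 1); they miss things now and then, are a little off and sometimes report something else, mostly with a low value. They report only what shows in the picture. A call takes as long as a camera call. They do not tell look-alikes from the thing itself.
- recognise(camera, label): "point" ([column, row] in pixels, amid what is visible of it).
The state is a dict: "clock": time; "joint_pos": joint angles; "qvel": joint speeds; "tau": joint torques, N m; "tcp_pos": TCP position; "orientation": TCP orientation; "wrist_force": force on the tool from outside, world axes, zero at the start; "ft_torque": the same for the moment, N m; "finger_gap": finger opening in m; "grip_force": force on a finger pad.
Only numpy, scipy, OpenCV 4.12 (cv2) and the standard library are available. Lean on these libraries where they do the work, as an engineer would, in place of code of your own. Each camera call takes 0.05 s, during which the arm holds its last target. There are 200 camera calls.

TASK

Take the T-handled square key from its stand, push its tip fully into the square recess of the clamp knob on the thermal shaker and turn the knob with it counter-clockwise to its stop, so that the clamp tongue swings off the tube block; the key may stay standing in the knob. Then lift the tube block by its bridge handle straight up, about 7 cm clear of its seat, without tipping it, and hold it there level and still, carried by the gripper alone, for at least two seconds. Finish while still holding the block in the air, and do not knock the other things on the bench about.

Things in the scene. Friction and masses are not known exactly. Their poses are not given: they have to be found in the camera images.
- shaker: Thermal shaker fixed to the bench: low white box 200 (x) x 250 (y) x 65 mm high, aluminium deck on top, display on its -x face. Origin at the centre of its underside, z up. The block's nest is on the +y part of the deck, the clamp knob on the -y part. The nest has dark ledges 10 mm high, 2 mm clear of the block on all four sides.
- seat (a point): Point on the shaker's deck (65 mm above the bench) at the centre of the nest, 35 mm to +y of the shaker's centre; axes as the shaker's. The block's origin lies here at the start.
- block: Loose aluminium tube block, 70 (x) x 100 (y) x 34 mm high, 0.4 to 0.65 kg. Six small capped tubes stand 10 mm out of its top. A foot flange (40 wide, 12 mm thick) sticks out 21 mm from its -y end, under the clamp tongue. Centre of mass within 3 mm of its middle. A bridge handle spans the top. Origin at the centre of the underside (flange not counted), z up.
- block_handle (a point): Centre of the block's bridge handle, 78 mm above the block's origin: a steel bar 76 mm long in y, 12 mm thick in x, 12 mm high, with 38 mm of free height beneath it, on a post at each end.
- clamp (a joint): Captive steel clamp knob, 45 mm across, upright axis, with a flat tongue 16 mm wide reaching 58 mm from the axis. 0: tongue along the shaker's +y, 2 mm above the block's flange. Grows counter-clockwise seen from above to a stop at 1.5 rad (tongue to the shaker's -x, clear of the block); starts at 0 to 0.25. Slight friction (0.06 N m); stays where left.
- recess (a point): Mouth of the recess in the middle of the knob's top, 91 mm above the bench, 115 mm to -y of the seat. Square hole 14 x 14 mm, 17 mm deep, edges bevelled 2 mm, sides along this point's x and y, which turn with the knob (y points along the tongue). z up.
- key: Loose T-handled square key, 100 mm tall, 0.1 kg, standing upright in its stand. Square steel shank 12 x 12 mm with sides along its x and y (the last 4 mm stepped down to 9 x 9); crossbar handle on top, 60 mm long in x, 14 mm thick in y, 16 mm high. Origin at the centre of the tip's end face, z up to the handle. It has about 0.15 rad of play in the recess.
- key_tip (a point): Centre of the key tip's end face (same point as the key's origin).
- key_bar (a point): Centre of the key's crossbar, 92 mm above the tip; x along the crossbar, y across it.
- keystand: Fixed grey block 70 x 70 x 36 mm with a 14 x 14 mm square hole 26 mm deep in its top, where the key stands at the start (key tip 10 mm above the bench). Origin at the centre of the underside.
- jar: Bystander: amber jar, 54 mm across, 85 mm tall. Origin under its centre.
- tipbox: Bystander: clear pipette-tip box 75 x 75 mm, 50 mm tall. Origin under its centre.
- beaker: Bystander: glass beaker 66 mm across, 80 mm tall. Origin under its centre.
- pipette: Bystander: micropipette lying on its side, 230 mm long along its x, 30 mm high. Origin on the bench under about its middle.
- timer: Bystander: round white timer 60 mm across, 22 mm tall. Origin under its centre.
Mind the look-alikes: they are no part of the job. There is more than one size of the key; the job needs the smaller.

How it is judged:
By the outcome, as a careful person would: the job done as asked, in the order asked, and still so for the second after the job is handed in, while the arm keeps its last pose, push and grip.
It also fails if it takes over 61 s, if anything falls off the work surface, if the arm or the gripper's body presses on something with over 40 N, if the wrist force passes 120 N, or if a joint passes its speed limit or range.

## Working session

There is one attempt and no reset: what is moved stays moved. The work goes in short steps, Python scripts to look and compute and a tool call to move; the robot and the scene stay as the last step left them, time stands still between calls to the robot, and variables do not carry over. Pictures are saved under pics/ and viewed, at most 10 in all, crops included, and the job is handed in when it is done.

Besides the shell and the picture viewer there is one more tool, called after "Call:" as name(argument=value, ...) on one line, values as JSON. arm_command: Moves the arm, as the interface text tells. Its arguments: {"type":"object","properties":{"moves":{"type":"array"},"newtons":{"type":"number"}},"required":["moves"]}

```bash
mkdir -p pics; cat > h.py <<'E'
import numpy as np, cv2
from workcell import *
from scipy.spatial.transform import Rotation as R
def rot(q): return R.from_quat([q[1],q[2],q[3],q[0]]).as_matrix()
def cam(n,st=None):
    i=camera_info(n); f=210/np.tan(np.radians(i["fovy"])/2)
    if n=="wrist":
        st=st or get_state(); T=np.eye(4); T[:3,:3]=rot(st["orientation"]); T[:3,3]=st["tcp_pos"]
        M=T@np.array(i["tool_from_camera"])
    else:
        M=np.eye(4); M[:3,:3]=rot(i["orientation"]); M[:3,3]=i["eye"]
    return i,f,M
def cloud(n,D,st=None):
    i,f,M=cam(n,st); K=np.array([[f,0,i["cx"]],[0,f,i["cy"]],[0,0,1.]])
    v,u=np.mgrid[0:D.shape[0],0:D.shape[1]]
    p=cv2.undistortPoints(np.stack([u,v],-1).reshape(-1,1,2).astype(np.float64),K,np.array([i["k1"],0,0,0.])).reshape(D.shape+(2,))
    P=np.concatenate([p,np.ones(D.shape+(1,))],-1)*D[...,None]
    W=P@M[:3,:3].T+M[:3,3]; W[D==0]=np.nan
    return W
def proj(n,X,st=None):
    i,f,M=cam(n,st); p=(np.atleast_2d(X)-M[:3,3])@M[:3,:3]; s=p[:,:2]/p[:,2:]; r=(s**2).sum(1,keepdims=True)
    return s*(1+i["k1"]*r)*f+[i["cx"],i["cy"]]
E
python3 - <<'E'
from h import *
for n in ["top","scene"]:
    im,D=read_camera(n); cv2.imwrite(f"pics/{n}0.png",im); np.save(n+"D.npy",D); np.save(n+"I.npy",im)
    W=cloud(n,D)
    print(n,camera_info(n))
    for l in ["shaker","block","block_handle","clamp","key","key_bar","keystand","jar","tipbox","beaker","pipette","timer"]:
        for d in recognise(n,l):
            c,r=map(int,d["point"]); print(l,c,r,round(d["confidence"],2),np.round(W[r,c],3))
s=get_state(); print(s)
E
```

```text
top {'fovy': 44.64344538500633, 'cx': 281.08392470973064, 'cy': 205.59432845057964, 'k1': -0.09809157220588752, 'eye': array([ 0.3526294 , -0.03205102,  1.48532335]), 'orientation': array([-0.01599868,  0.71214762, -0.7010195 ,  0.0340803 ])}
shaker 280 177 0.88 [ 0.532 -0.063  0.082]
shaker 153 149 0.64 [0.611 0.3   0.043]
block 137 204 0.4 [0.448 0.32  0.118]
block_handle 260 174 0.88 [ 0.536 -0.008  0.102]
clamp 295 180 0.73 [ 0.525 -0.105  0.074]
key 183 216 0.84 [0.416 0.191 0.145]
key 137 203 0.67 [0.451 0.323 0.11 ]
key_bar 181 217 0.86 [0.414 0.197 0.142]
key_bar 139 201 0.59 [0.457 0.317 0.109]
keystand 145 205 0.86 [0.45  0.315 0.051]
jar 369 202 0.88 [ 0.466 -0.31   0.089]
tipbox 150 151 0.73 [0.605 0.308 0.045]
beaker 170 265 0.78 [0.281 0.248 0.005]
beaker 297 178 0.4 [ 0.528 -0.109  0.095]
timer 349 266 0.61 [ 0.287 -0.266  0.022]
scene {'fovy': 44.39772305463648, 'cx': 281.97076545880344, 'cy': 201.41133257329642, 'k1': 0.055026880045805096, 'eye': array([ 1.32559394, -0.50737967,  0.74753015]), 'orientation': array([-0.40972197,  0.75941373,  0.43952029, -0.24948068])
[... 929 characters left out ...]
oint_pos': array([-1.48559795e+00,  3.13207381e-01,  4.60842821e-02,  1.30358177e+00,
        2.39645341e-05,  1.43117963e+00]), 'qvel': array([-1.17006453e-03, -5.11212542e-05,  7.00997368e-04, -2.54491472e-03,
       -3.96090624e-04, -5.70129482e-04]), 'tau': array([ 3.86746797e-04, -4.80468929e+01,  2.98811442e+01,  6.46902681e-04,
       -8.21305161e-05, -2.98104879e-06]), 'tcp_pos': array([ 0.12817445, -0.56057523,  0.23131254]), 'orientation': array([4.60384577e-05, 9.93688921e-01, 1.12170969e-01, 1.07337269e-05]), 'wrist_force': array([ 0.02032711, -0.19679485,  0.80978523]), 'ft_torque': array([0.00433927, 0.01160521, 0.00026494]), 'grip_force': 0.0, 'finger_gap': 0.0853194938639726}
```

```bash
python3 - <<'E'
from h import *
a=np.load("topI.npy"); b=np.load("sceneI.npy")
cv2.imwrite("pics/a.png",cv2.resize(a[110:300,90:390],None,fx=2.6,fy=2.6,interpolation=2))
cv2.imwrite("pics/b.png",cv2.resize(b[100:330,150:480],None,fx=2.4,fy=2.4,interpolation=2))
E
```

```text
(no output)
```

View pics/a.png

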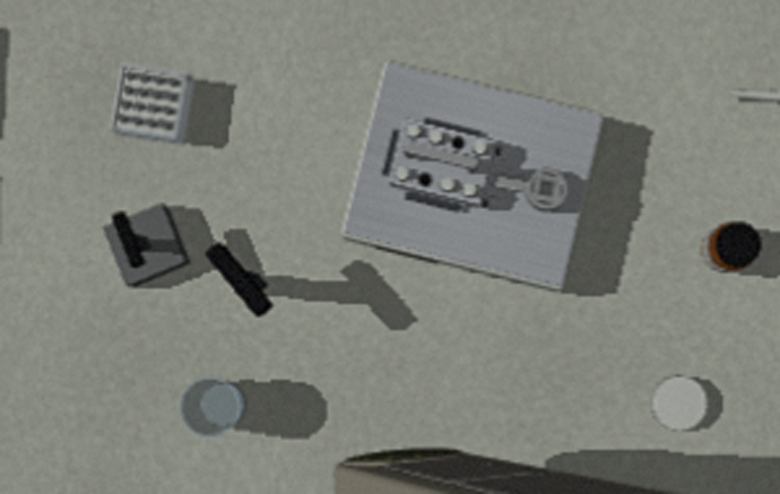

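View pics/b.png

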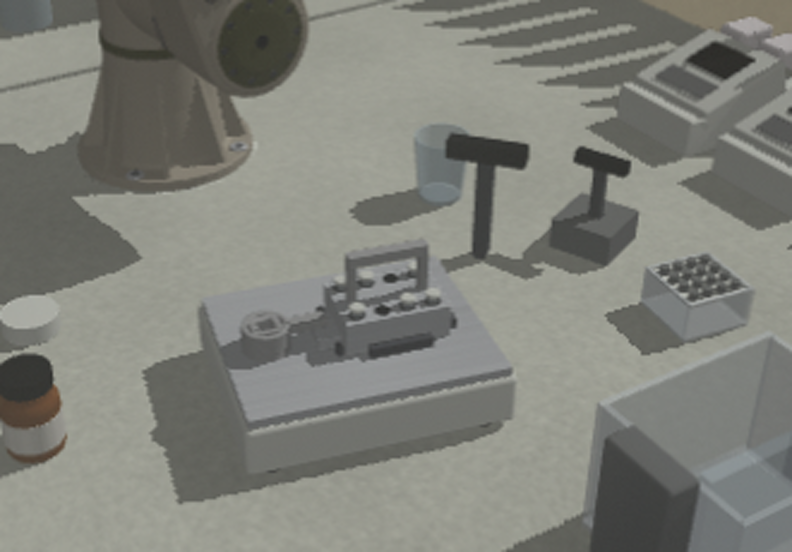

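```bash
python3 - <<'E'
from h import *
for n in ["top","scene"]:
    D=np.load(n+"D.npy"); W=cloud(n,D); W=W[np.isfinite(W).all(-1)]
    def sel(c,r,z0,z1):
        return W[(np.hypot(W[:,0]-c[0],W[:,1]-c[1])<r)&(W[:,2]>z0)&(W[:,2]<z1)]
    def rect(name,P):
        if len(P)<5: print(name,len(P)); return
        (c,s,a)=cv2.minAreaRect((P[:,:2]*1000).astype(np.float32)); print(n,name,len(P),np.round(c,1),np.round(s,1),round(a,1),"z",np.round(np.percentile(P[:,2],[5,50,95]),4), "mean",np.round(P.mean(0),4))
    rect("deck",sel((.53,-.06),.2,.058,.072))
    rect("knob",sel((.527,-.108),.035,.082,.11))
    rect("handle",sel((.536,-.01),.06,.135,.16))
    rect("keybar",sel((.452,.318),.045,.09,.125))
    rect("bigbar",sel((.415,.19),.07,.115,.18))
    rect("stand",sel((.455,.31),.06,.025,.045))
    print(camera_info("wrist")["tool_from_camera"] if n=="top" else "")
print(rot(get_state()["orientation"]))
E
```

```text
top deck 4303 [535.2 -41. ] [247.8 196.9] 76.9 z [0.0599 0.0649 0.0698] mean [ 0.5333 -0.0448  0.0649]
top knob 218 [ 515.9 -107.9] [42.4 66. ] 5.2 z [0.0838 0.0895 0.0946] mean [ 0.5188 -0.1105  0.0894]
top handle 141 [542.9  -7.5] [75.4 12.1] 77.5 z [0.1429 0.1489 0.1534] mean [ 0.5428 -0.0075  0.1484]
top keybar 144 [455.3 318.4] [61.6 16. ] 24.1 z [0.1001 0.1087 0.1146] mean [0.4555 0.3173 0.1082]
top bigbar 267 [414.2 196.8] [85.4 20.5] 40.8 z [0.1332 0.1419 0.1458] mean [0.4137 0.1956 0.141 ]
top stand 473 [455.2 319.6] [71.7 70.6] 23.4 z [0.0304 0.0358 0.0411] mean [0.454  0.3149 0.0359]
[[-2.67449279e-04 -9.58064218e-01 -2.86553456e-01  7.19267507e-02]
 [ 9.99999940e-01 -3.19662232e-04  1.35429122e-04  9.77870191e-04]
 [-2.21350113e-04 -2.86553403e-01  9.58064245e-01 -1.42345398e-01]
 [ 0.00000000e+00  0.00000000e+00  0.00000000e+00  1.00000000e+00]]
scene deck 3918 [535.5 -43.9] [244.4 200.2] 76.6 z [0.0613 0.0642 0.067 ] mean [ 0.5586 -0.0649  0.0642]
scene knob 291 [ 516.7 -108.9] [44.5 69.4] 6.0 z [0.0833 0.0882 0.0919] mean [ 0.5221 -0.1144  0.088 ]
scene handle 257 [543.6 -12.1] [75.4 16.8] 76.7 z [0.1372 0.1457 0.1497] mean [ 0.545  -0.014   0.1446]
scene keybar 182 [455.  313.7] [63.6 21.5] 21.7 z [0.0941 0.1041 0.11  ] mean [0.4583 0.3125 0.1033]
scene bigbar 382 [415.3 193.3] [84.8 27.3] 40.9 z [0.12   0.1342 0.142 ] mean [0.4198 0.1901 0.1329]
scene stand 452 [456.2 313.7] [71.2 78.3] 24.6 z [0.0275 0.0344 0.0377] mean [0.4616 0.3096 0.0339]

[[ 9.74835347e-01  2.22926097e-01  3.16603277e-05]
 [ 2.22926099e-01 -9.74835343e-01 -8.90877856e-05]
 [ 1.10036141e-05  9.39038358e-05 -9.99999996e-01]]
```

```bash
cat >> h.py <<'E'
def plan(x,y,z,yaw,n,g=1.0,st=None):
    """rows from measured pose to target (m, world yaw of tool x, absolute/unwrapped nearest), n rows each"""
    st=st or get_state(); Rm=rot(st["orientation"]); cur=np.array(st["tcp_pos"]); y0=np.arctan2(Rm[1,0],Rm[0,0])
    dy=yaw-y0; out=[]
    goal=np.array([x,y,z]); 
    for k in range(n):
        step=(goal-cur)/(n-k); 
        v=np.round([1000*(step[0]*np.cos(y0)+step[1]*np.sin(y0)),1000*(step[0]*np.sin(y0)-step[1]*np.cos(y0)),-1000*step[2]],1)
        a=round(-dy/(n-k),3); out.append([g,*v.tolist(),0,0,a])
        c,s=np.cos(y0),np.sin(y0); cur=cur+np.array([c*v[0]+s*v[1],s*v[0]-c*v[1],-v[2]])/1000; y0-=a; dy+=a
    for i in range(0,n,8): print(i,"\n".join(map(str,out[i:i+8])))
    print("tilt",np.round(Rm[:2,2],4))
E
python3 -c "
from h import *
plan(.530,-.065,.231,1.342,11)"
```

```text
0 [1.0, 45.7, -35.8, 0.0, 0, 0, np.float64(-0.102)]
[1.0, 49.1, -30.9, 0.0, 0, 0, np.float64(-0.102)]
[1.0, 51.9, -25.8, 0.0, 0, 0, np.float64(-0.101)]
[1.0, 54.3, -20.4, 0.0, 0, 0, np.float64(-0.102)]
[1.0, 56.1, -14.8, 0.0, 0, 0, np.float64(-0.101)]
[1.0, 57.3, -9.1, 0.1, 0, 0, np.float64(-0.102)]
[1.0, 57.9, -3.2, 0.0, 0, 0, np.float64(-0.101)]
[1.0, 57.9, 2.7, 0.1, 0, 0, np.float64(-0.102)]
8 [1.0, 57.4, 8.6, 0.0, 0, 0, np.float64(-0.101)]
[1.0, 56.2, 14.3, 0.1, 0, 0, np.float64(-0.102)]
[1.0, 54.4, 20.0, 0.0, 0, 0, np.float64(-0.101)]
tilt [ 0.     -0.0001]
```

Call:
arm_command(moves=[1,46,-36,0,0,0,-0.1,1,49,-31,0,0,0,-0.1,1,52,-26,0,0,0,-0.1,1,54,-20,0,0,0,-0.1,1,56,-15,0,0,0,-0.1,1,57,-9,0,0,0,-0.1,1,58,-3,0,0,0,-0.1,1,58,3,0,0,0,-0.1], newtons=60)

```text
clock: 2.3
tcp_pos: [0.4238, -0.2006, 0.2316]
orientation: [0.001, 0.871, 0.492, 0.0]
wrist_force: [2.0, -0.9, 0.3]
finger_gap: 0.0855
grip_force: 0.0
```

Call:
arm_command(moves=[1,57,9,0,0,0,-0.1,1,56,14,0,0,0,-0.1,1,54,20,0,0,0,-0.1,1,0,0,0,0,0,0,1,0,0,0,0,0,0])

```text
clock: 2.92
tcp_pos: [0.5337, -0.0694, 0.2311]
orientation: [-0.0, 0.788, 0.615, -0.0]
wrist_force: [0.7, -0.8, -0.7]
finger_gap: 0.0854
grip_force: 0.0
```

```bash
python3 - <<'E'
from h import *
s=get_state(); im,D=read_camera("wrist"); cv2.imwrite("pics/w1.png",im); np.savez("w1.npz",im=im,D=D)
print(s["tcp_pos"],s["clock"],s["joint_pos"],proj("wrist",[[.517,-.12,.091],[.543,-.008,.149]],s))
W=cloud("wrist",D,s); W=W[np.isfinite(W).all(-1)]
def sel(c,r,z0,z1): return W[(np.hypot(W[:,0]-c[0],W[:,1]-c[1])<r)&(W[:,2]>z0)&(W[:,2]<z1)]
def rect(name,P):
    (c,q,a)=cv2.minAreaRect((P[:,:2]*1000).astype(np.float32)); print(name,len(P),np.round(c,1),np.round(q,1),round(a,1),"z",np.round(np.percentile(P[:,2],[5,50,95]),4),"mean",P.mean(0).round(4))
rect("knobtop",sel((.517,-.12),.03,.086,.1)); rect("handle",sel((.543,-.01),.06,.143,.16)); rect("block top",sel((.543,-.01),.06,.095,.105))
plan(.455,.316,.25,3.56,8)
plan(.455,.316,.25,3.56,10)
E
```

```text
[ 0.53366656 -0.0693971   0.23105109] 2.925 [-2.78249373e-01  2.42249096e-01 -5.01766701e-02  1.27910363e+00
 -4.80528467e-04  1.53808709e+00] [[277.62573834 252.97114805]
 [272.82512946 122.93632876]]
knobtop 1718 [ 515.2 -117.4] [43.9 50.3] 22.2 z [0.0867 0.0904 0.0916] mean [ 0.5169 -0.1175  0.09  ]
handle 2283 [542.   -8.7] [75.3 12. ] 77.0 z [0.1474 0.1486 0.1498] mean [ 0.5424 -0.0069  0.1486]
block top 7949 [541.9  -8.8] [99.7 70.4] 77.1 z [0.0975 0.0987 0.0999] mean [ 0.5432 -0.0056  0.0987]
0 [1.0, 44.4, -21.3, -2.4, 0, 0, np.float64(-0.279)]
[1.0, 48.5, -8.2, -2.4, 0, 0, np.float64(-0.28)]
[1.0, 48.9, 5.5, -2.3, 0, 0, np.float64(-0.279)]
[1.0, 45.5, 18.8, -2.4, 0, 0, np.float64(-0.28)]
[1.0, 38.6, 30.6, -2.3, 0, 0, np.float64(-0.279)]
[1.0, 28.7, 40.1, -2.4, 0, 0, np.float64(-0.28)]
[1.0, 16.5, 46.4, -2.3, 0, 0, np.float64(-0.279)]
[1.0, 3.0, 49.1, -2.4, 0, 0, np.float64(-0.28)]
tilt [-0.0007 -0.0003]
0 [1.0, 35.5, -17.0, -1.9, 0, 0, np.float64(-0.224)]
[1.0, 38.4, -8.7, -1.9, 0, 0, np.float64(-0.224)]
[1.0, 39.4, 0.0, -1.9, 0, 0, np.float64(-0.223)]
[1.0, 38.4, 8.7, -1.9, 0, 0, np.float64(-0.224)]
[1.0, 35.5, 17.1, -1.9, 0, 0, np.float64(-0.223)]
[1.0, 30.9, 24.5, -1.9, 0, 0, np.float64(-0.224)]
[1.0, 24.6, 30.7, -1.9, 0, 0, np.float64(-0.223)]
[1.0, 17.2, 35.4, -1.9, 0, 0, np.float64(-0.224)]
8 [1.0, 8.9, 38.4, -1.8, 0, 0, np.float64(-0.223)]
[1.0, 0.3, 39.4, -1.9, 0, 0, np.float64(-0.224)]
tilt [-0.0007 -0.0003]
```

View pics/w1.png

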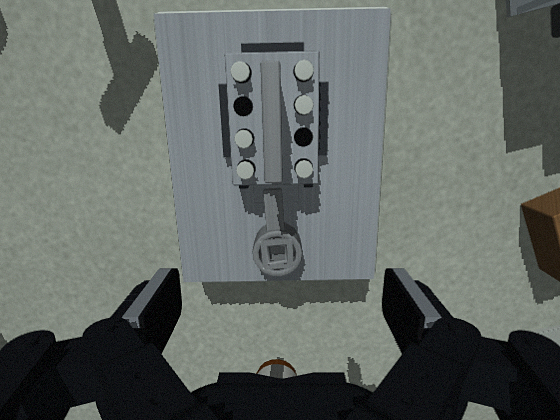

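```bash
python3 - <<'E'
from h import *
d=np.load("w1.npz"); s=get_state()
a=np.radians(-13); ex=np.array([np.cos(a),np.sin(a)]); ey=np.array([-np.sin(a),np.cos(a)])
c=np.array([.5161,-.1209])
v,u=np.mgrid[0:500,0:400]; X=(u-200)*.00016; Y=(350-v)*.00016
P=np.concatenate([(c+X[...,None]*ex+Y[...,None]*ey),np.full(X.shape+(1,),.091)],-1).reshape(-1,3)
m=proj("wrist",P,s).reshape(500,400,2).astype(np.float32)
o=cv2.remap(d["im"],m[...,0],m[...,1],cv2.INTER_CUBIC)
cv2.line(o,(200,340),(200,360),(0,0,255)); cv2.line(o,(190,350),(210,350),(0,0,255))
cv2.imwrite("pics/w1o.png",o)
plan(.448,.312,.25,3.56,14)
E
```

```text
0 [1.0, 25.0, -12.6, -1.3, 0, 0, np.float64(-0.16)]
[1.0, 26.7, -8.4, -1.4, 0, 0, np.float64(-0.16)]
[1.0, 27.7, -4.1, -1.3, 0, 0, np.float64(-0.16)]
[1.0, 27.9, 0.4, -1.4, 0, 0, np.float64(-0.16)]
[1.0, 27.5, 4.8, -1.3, 0, 0, np.float64(-0.16)]
[1.0, 26.4, 9.1, -1.4, 0, 0, np.float64(-0.16)]
[1.0, 24.6, 13.2, -1.3, 0, 0, np.float64(-0.159)]
[1.0, 22.2, 17.0, -1.4, 0, 0, np.float64(-0.16)]
8 [1.0, 19.2, 20.3, -1.3, 0, 0, np.float64(-0.159)]
[1.0, 15.8, 23.1, -1.4, 0, 0, np.float64(-0.16)]
[1.0, 11.9, 25.3, -1.3, 0, 0, np.float64(-0.159)]
[1.0, 7.8, 26.9, -1.4, 0, 0, np.float64(-0.16)]
[1.0, 3.3, 27.8, -1.3, 0, 0, np.float64(-0.159)]
[1.0, -1.0, 27.9, -1.4, 0, 0, np.float64(-0.16)]
tilt [-0.0007 -0.0003]
```

View pics/w1o.png

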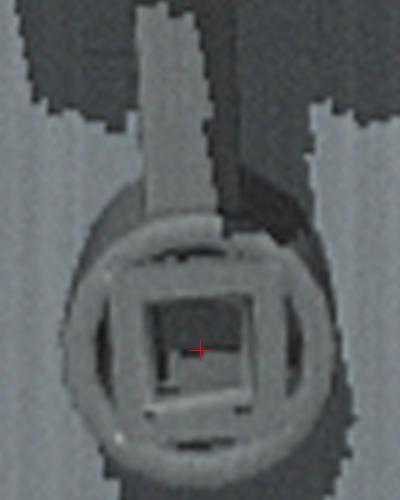

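Call:
arm_command(moves=[1,25,-12.5,-1,0,0,-0.16,1,27,-8.5,-1,0,0,-0.16,1,27.5,-4,-1,0,0,-0.16,1,28,0.5,-1,0,0,-0.16,1,27.5,5,-1,0,0,-0.16,1,26.5,9,-1,0,0,-0.16,1,24.5,13,-1,0,0,-0.16,1,22,17,-1,0,0,-0.16])

```text
clock: 3.98
tcp_pos: [0.4849, 0.1477, 0.2396]
orientation: [0.0, 0.264, 0.964, -0.0]
wrist_force: [0.6, 0.3, -0.1]
finger_gap: 0.0852
grip_force: 0.0
```

Call:
arm_command(moves=[1,19,20.5,0,0,0,-0.16,1,16,23,0,0,0,-0.16,1,12,25.5,0,0,0,-0.16,1,8,27,0,0,0,-0.16,1,3,28,0,0,0,-0.16,1,-1,28,0,0,0,-0.16,1,0,0,0,0,0,0,1,0,0,0,0,0,0])

```text
clock: 4.97
tcp_pos: [0.4485, 0.3115, 0.2393]
orientation: [-0.0, -0.208, 0.978, -0.0]
wrist_force: [-0.2, -0.8, 0.1]
finger_gap: 0.0855
grip_force: 0.0
```

```bash
cat >> h.py <<'E'
def rect(W,name,c,r,z0,z1):
    P=W[np.isfinite(W).all(-1)]; P=P[(np.hypot(P[:,0]-c[0],P[:,1]-c[1])<r)&(P[:,2]>z0)&(P[:,2]<z1)]
    if len(P)<9: print(name,len(P)); return
    (c,q,a)=cv2.minAreaRect((P[:,:2]*1000).astype(np.float32)); print(name,len(P),np.round(c,1),np.round(q,1),round(a,1),"z",np.round(np.percentile(P[:,2],[5,50,95]),4),"mean",P.mean(0).round(4))
E
python3 - <<'E'
from h import *
s=get_state(); im,D=read_camera("wrist"); cv2.imwrite("pics/w2.png",im); np.savez("w2.npz",im=im,D=D)
print(s["tcp_pos"],s["clock"],s["joint_pos"],proj("wrist",[[.455,.316,.11]],s))
W=cloud("wrist",D,s)
rect(W,"bar",(.455,.316),.045,.104,.118); rect(W,"stand",(.455,.316),.06,.03,.042); rect(W,"big",(.415,.193),.06,.125,.155)
E
```

```text
[0.44848441 0.31148431 0.23934257] 4.975 [ 4.60343073e-01  2.54775682e-01 -1.34647536e-02  1.30276595e+00
 -6.09020471e-04  4.06457444e-02] [[284.2106906  210.61557038]]
bar 1176 [453.2 317.1] [59.9 13.9] 23.9 z [0.108  0.1095 0.1106] mean [0.4518 0.3162 0.1094]
stand 3670 [453.4 317. ] [70.5 70. ] 23.6 z [0.0343 0.0356 0.0368] mean [0.4503 0.3154 0.0356]
big 4659 [412.5 194.7] [85.  20.9] 40.8 z [0.1294 0.1413 0.1427] mean [0.41   0.1954 0.1399]
```

View pics/w2.png

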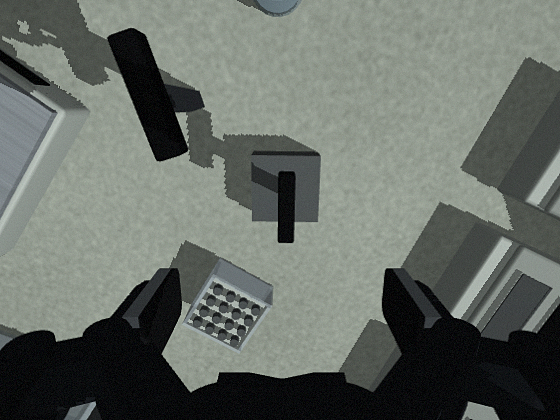

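```bash
python3 - <<'E'
from h import *
plan(.4532,.3171,.083,3.557-2*np.pi,4)
E
```

```text
0 [1.0, -1.6, 0.8, 39.1, 0, 0, np.float64(0.001)]
[1.0, -1.6, 0.8, 39.1, 0, 0, np.float64(0.001)]
[1.0, -1.7, 0.8, 39.1, 0, 0, np.float64(0.001)]
[1.0, -1.6, 0.9, 39.1, 0, 0, np.float64(0.001)]
tilt [ 0.0001 -0.0005]
```

Call:
arm_command(moves=[1,-3,1.5,35,0,0,0,1,-3.5,2,45,0,0,0.003,1,0,0,46,0,0,0,1,0,0,30,0,0,0,1,0,0,0,0,0,0], newtons=60)

```text
clock: 5.65
tcp_pos: [0.4511, 0.3166, 0.081]
orientation: [-0.003, -0.207, 0.978, -0.001]
wrist_force: [-0.3, -0.0, -0.1]
finger_gap: 0.0852
grip_force: 0.0
```

Call:
arm_command(moves=[-1,0,0,0,0,0,0,-1,0,0,0,0,0,0,-1,0,0,0,0,0,0,-1,0,0,0,0,0,0,-1,0,0,0,0,0,0,-1,0,0,0,0,0,0])

```text
clock: 6.4
tcp_pos: [0.4533, 0.3189, 0.0841]
orientation: [0.001, -0.209, 0.978, -0.0]
wrist_force: [-0.0, -0.7, 5.7]
finger_gap: 0.0129
grip_force: 58.7
```

Call:
arm_command(moves=[-1,0,0,-15,0,0,0,-1,0,0,-25,0,0,0,-1,0,0,-40,0,0,0,-1,0,0,-45,0,0,0,-1,0,0,-40,0,0,0,-1,0,0,0,0,0,0,-1,0,0,0,0,0,0])

```text
clock: 7.28
tcp_pos: [0.4522, 0.3187, 0.2479]
orientation: [-0.0, -0.209, 0.978, -0.0]
wrist_force: [0.4, -0.5, -1.1]
finger_gap: 0.013
grip_force: 58.8
```

```bash
python3 - <<'E'
from h import *
s=get_state(); im,D=read_camera("wrist"); np.savez("w3.npz",im=im,D=D)
print(s["tcp_pos"],s["clock"],s["wrist_force"],s["finger_gap"])
W=cloud("wrist",D,s); t=np.array(s["tcp_pos"])
rect(W,"bar",t,.045,t[2]+.015,t[2]+.04)
for a,b in [(-.02,.005),(-.045,-.02),(-.07,-.045)]: rect(W,"shank",t,.03,t[2]+a,t[2]+b)
plan(.5161,-.1209,.26,-.148-np.pi+2*np.pi if 0 else -.148-np.pi,12,g=-1.)
E
```

```text
[0.45221186 0.31867333 0.24787727] 7.275 [ 0.44484918 -0.50960741 -1.11216379] 0.012950479801219541
bar 7476 [451.9 314.9] [59.1 41.2] 0.5 z [0.2666 0.2734 0.2849] mean [0.4473 0.3157 0.2744]
shank 49 [442.5 311.6] [ 4.1 29.3] 32.0 z [0.2501 0.2517 0.2528] mean [0.4415 0.3133 0.2517]
shank 0
shank 83 [447.  314.5] [ 0.9 11.5] 24.6 z [0.1784 0.1827 0.1866] mean [0.4469 0.3147 0.1826]
0 [-1.0, 10.1, -35.6, -1.1, 0, 0, np.float64(0.047)]
[-1.0, 8.4, -36.0, -1.1, 0, 0, np.float64(0.047)]
[-1.0, 6.7, -36.4, -1.1, 0, 0, np.float64(0.047)]
[-1.0, 4.9, -36.7, -1.1, 0, 0, np.float64(0.047)]
[-1.0, 3.2, -36.9, -1.1, 0, 0, np.float64(0.048)]
[-1.0, 1.4, -37.0, -1.1, 0, 0, np.float64(0.047)]
[-1.0, -0.3, -37.0, -1.0, 0, 0, np.float64(0.048)]
[-1.0, -2.1, -36.9, -1.1, 0, 0, np.float64(0.047)]
8 [-1.0, -3.8, -36.8, -1.0, 0, 0, np.float64(0.048)]
[-1.0, -5.5, -36.6, -1.1, 0, 0, np.float64(0.047)]
[-1.0, -7.3, -36.3, -1.0, 0, 0, np.float64(0.048)]
[-1.0, -9.0, -35.9, -1.1, 0, 0, np.float64(0.047)]
tilt [-0.0021 -0.001 ]
```

Call:
arm_command(moves=[-1,10,-36,-1,0,0,0.047,-1,8.5,-36,-1,0,0,0.047,-1,7,-36,-1,0,0,0.047,-1,5,-37,0,0,0,0.047,-1,3,-37,0,0,0,0.047,-1,1.5,-37,0,0,0,0.047,-1,0,-37,0,0,0,0.047,-1,-2,-37,0,0,0,0.047])

```text
clock: 8.32
tcp_pos: [0.4941, 0.0242, 0.2496]
orientation: [-0.002, -0.021, 1.0, 0.0]
wrist_force: [0.6, 0.4, -0.5]
finger_gap: 0.0129
grip_force: 58.9
```

Call:
arm_command(moves=[-1,-4,-37,0,0,0,0.048,-1,-5.5,-36.5,0,0,0,0.048,-1,-7,-36,0,0,0,0.048,-1,-9,-36,0,0,0,0.047,-1,0,0,0,0,0,0,-1,0,0,0,0,0,0])

```text
clock: 9.07
tcp_pos: [0.5157, -0.1206, 0.25]
orientation: [-0.001, 0.073, 0.997, 0.001]
wrist_force: [0.3, -0.6, -1.2]
finger_gap: 0.0133
grip_force: 58.9
```

```bash
python3 - <<'E'
from h import *
s=get_state(); print(s["tcp_pos"],s["clock"],s["wrist_force"],s["finger_gap"],s["joint_pos"])
plan(.5177,-.1213,.189,-.148+np.pi,3,g=-1.)
E
```

```text
[ 0.51571324 -0.12059211  0.24997291] 9.075 [ 0.25170573 -0.62540971 -1.23784962] 0.013338336715002123 [-3.81504357e-01  2.22559599e-01 -2.93900950e-02  1.32189709e+00
  2.88618992e-04 -2.34595458e-01]
0 [-1.0, -0.7, -0.1, 20.3, 0, 0, np.float64(0.0)]
[-1.0, -0.7, -0.2, 20.3, 0, 0, np.float64(0.001)]
[-1.0, -0.7, -0.1, 20.4, 0, 0, np.float64(0.0)]
tilt [-0.0027  0.0014]
```

Call:
arm_command(moves=[-1,-1,-0.2,20,0,0,0,-1,-1,-0.2,30,0,0,0,-1,0,0,11,0,0,0,-1,0,0,0,0,0,0,-1,0,0,0,0,0,0])

```text
clock: 9.7
tcp_pos: [0.5191, -0.1216, 0.1913]
orientation: [0.001, 0.073, 0.997, -0.0]
wrist_force: [-0.0, 0.3, -1.1]
finger_gap: 0.013
grip_force: 58.9
```

```bash
python3 - <<'E'
from h import *
s=get_state(); im,D=read_camera("wrist"); np.savez("w4.npz",im=im,D=D)
sc,SD=read_camera("scene"); t=np.array(s["tcp_pos"]); print(t,s["clock"],s["orientation"])
W=cloud("wrist",D,s)
rect(W,"knob",(.516,-.121),.03,.086,.096); rect(W,"shank",t,.03,t[2]-.066,t[2]-.05)
rect(W,"handle",(.543,-.01),.06,.143,.16)
c=proj("wrist",[[.516,-.121,.1]],s)[0].astype(int); p=proj("scene",[[.516,-.121,.12]])[0].astype(int); print(c,p)
A=im[c[1]-100:c[1]+100,c[0]-100:c[0]+100]; B=sc[p[1]-50:p[1]+50,p[0]-50:p[0]+50]
print(A.shape,B.shape)
cv2.imwrite("pics/w4.png",np.hstack([cv2.resize(A,(400,400)),cv2.resize(B,(400,400),interpolation=2)]))
E
```

```text
[ 0.51907999 -0.12162201  0.1913422 ] 9.7 [ 7.21226816e-04  7.30381584e-02  9.97328854e-01 -2.53274767e-04]
knob 2023 [ 513.9 -116.4] [51.8 39.1] 76.4 z [0.0868 0.0903 0.0916] mean [ 0.5118 -0.1176  0.09  ]
shank 47 [ 513.1 -123. ] [11.4  0.9] 82.6 z [0.1258 0.1278 0.1302] mean [ 0.5131 -0.1229  0.128 ]
handle 2768 [541.4  -9. ] [76.4 12.6] 77.2 z [0.1448 0.1485 0.1496] mean [ 0.5404 -0.0101  0.1481]
[283 210] [259 222]
(200, 200, 3) (100, 100, 3)
```

View pics/w4.png

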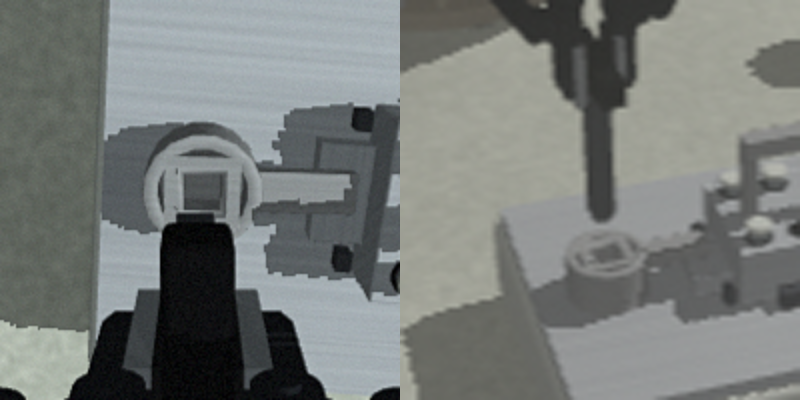

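```bash
python3 - <<'E'
from h import *
d=np.load("w4.npz"); s=get_state(); print(s["tcp_pos"])
a=np.radians(-13); ex=np.array([np.cos(a),np.sin(a)]); ey=np.array([-np.sin(a),np.cos(a)])
c=np.array([.5161,-.1209])
v,u=np.mgrid[0:500,0:400]; X=(u-200)*.00016; Y=(250-v)*.00016
P=np.concatenate([(c+X[...,None]*ex+Y[...,None]*ey),np.full(X.shape+(1,),.091)],-1).reshape(-1,3)
m=proj("wrist",P,s).reshape(500,400,2).astype(np.float32)
o=cv2.remap(d["im"],m[...,0],m[...,1],cv2.INTER_CUBIC)
cv2.line(o,(200,240),(200,260),(0,0,255)); cv2.line(o,(190,250),(210,250),(0,0,255))
W=cloud("wrist",d["D"],s); k=(np.hypot(W[...,0]-.514,W[...,1]+.122)<.02)&(W[...,2]>.12)&(W[...,2]<.14)
r,cc=np.where(k); 
for rr in sorted(set(r)): print(rr,cc[r==rr].min(),cc[r==rr].max(),np.median(W[rr][k[rr]],0).round(4))
cv2.imwrite("pics/w4o.png",o)
E
```

```text
[ 0.51921976 -0.12187713  0.1914591 ]
216 272 289 [ 0.5134 -0.1229  0.1215]
217 271 289 [ 0.5134 -0.1233  0.1232]
218 271 289 [ 0.5134 -0.1232  0.1255]
219 272 289 [ 0.5134 -0.1229  0.1276]
220 271 289 [ 0.5133 -0.1233  0.1299]
```

View pics/w4o.png

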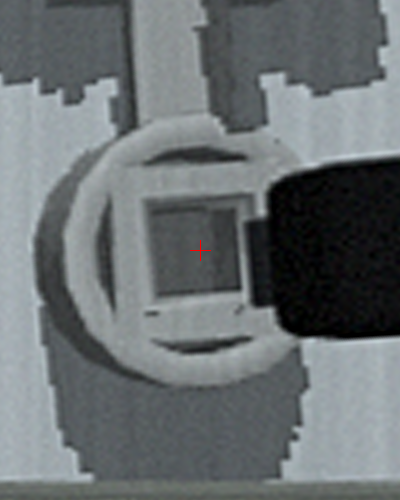

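Call:
arm_command(moves=[-1,3.3,2.5,0,0,0,0,-1,0,0,10,0,0,0,-1,0,0,10,0,0,0,-1,0,0,7,0,0,0,-1,0,0,3,0,0,0,-1,0,0,3,0,0,0,-1,0,0,0,0,0,0])

```text
clock: 10.68
tcp_pos: [0.5156, -0.1188, 0.1571]
orientation: [-0.0, 0.073, 0.997, -0.0]
wrist_force: [-0.5, -0.4, -0.6]
finger_gap: 0.013
grip_force: 59.0
```

Call:
arm_command(moves=[-1,0,0,3,0,0,0,-1,0,0,3,0,0,0,-1,0,0,2,0,0,0,-1,0,0,1.5,0,0,0,-1,0,0,0,0,0,0])

```text
clock: 11.3
tcp_pos: [0.5157, -0.1189, 0.1481]
orientation: [0.0, 0.073, 0.997, -0.0]
wrist_force: [-0.1, -0.0, 1.5]
finger_gap: 0.0129
grip_force: 59.4
```

Call:
arm_command(moves=[-1,0,0,1,0,0,0,-1,0,0,1,0,0,0,-1,0,0,0,0,0,0])

```text
clock: 11.68
tcp_pos: [0.5163, -0.119, 0.148]
orientation: [0.001, 0.073, 0.997, -0.0]
wrist_force: [-2.2, 0.8, 13.3]
finger_gap: 0.0129
grip_force: 61.1
```

Call:
arm_command(moves=[-1,0.3,0,0,0,0,-0.15,-1,0.3,0,0,0,0,-0.15,-1,0.3,0,0,0,0,-0.15,-1,0,0,0,0,0,0])

```text
clock: 12.18
tcp_pos: [0.516, -0.1194, 0.1479]
orientation: [0.002, -0.152, 0.988, -0.001]
wrist_force: [-1.6, 0.5, 10.9]
finger_gap: 0.0126
grip_force: 60.7
```

```bash
python3 -c "
from h import *
s=get_state(); print(s['tcp_pos'],s['wrist_force'],s['ft_torque'],s['joint_pos'])"
```

```text
[ 0.516002   -0.11936214  0.14794587] [-1.59792932  0.54312364 10.92006167] [ 0.12720401  0.45649634 -0.04987017] [-3.78861714e-01  2.63104416e-01 -2.30901872e-01  1.07269694e+00
 -1.58571325e-04 -6.83146017e-01]
```

Call:
arm_command(moves=[-1,0.3,0,0,0,0,-0.15,-1,0.3,0,0,0,0,-0.15,-1,0.3,0,0,0,0,-0.15,-1,0.3,0,0,0,0,-0.15,-1,0.3,0,0,0,0,-0.15,-1,0.3,0,0,0,0,-0.15,-1,0,0,0,0,0,0])

```text
clock: 13.05
tcp_pos: [0.5155, -0.1204, 0.148]
orientation: [0.002, -0.566, 0.824, -0.002]
wrist_force: [0.2, 0.3, 9.8]
finger_gap: 0.0132
grip_force: 60.5
```

```bash
python3 -c "
from h import *
s=get_state(); print(s['tcp_pos'],s['wrist_force'],s['ft_torque'],s['joint_pos'])"
```

```text
[ 0.51546386 -0.12042879  0.14800434] [0.23795376 0.26684568 9.78680275] [ 0.25995105 -0.07726314 -0.01707634] [-3.81604120e-01  2.61381406e-01 -2.33080080e-01  1.07086733e+00
  6.58125954e-04 -1.58608052e+00]
```

Call:
arm_command(moves=[-1,0.2,0,0,0,0,-0.08,-1,0.2,0,0,0,0,-0.08,-1,0,0,0,0,0,0])

```text
clock: 13.42
tcp_pos: [0.5155, -0.1207, 0.148]
orientation: [0.002, -0.63, 0.776, -0.002]
wrist_force: [0.4, 1.0, 9.1]
finger_gap: 0.013
grip_force: 60.4
```

```bash
python3 -c "
from h import *
s=get_state(); print(s['tcp_pos'],s['orientation'],s['wrist_force'],s['ft_torque'],s['joint_pos'][5])"
```

```text
[ 0.51546792 -0.12070078  0.14799809] [ 0.00180651 -0.63032028  0.77632995 -0.00221089] [0.36138352 0.96068076 9.08391054] [ 0.33978449 -0.23640021  0.00882061] -1.746222928389641
```

Call:
arm_command(moves=[-1,0.2,0,0,0,0,-0.06,-1,0,0,0,0,0,0])

```text
clock: 13.68
tcp_pos: [0.5155, -0.1208, 0.148]
orientation: [0.002, -0.653, 0.757, -0.002]
wrist_force: [0.3, 1.3, 10.0]
finger_gap: 0.0134
grip_force: 60.4
```

```bash
python3 -c "
from h import *
s=get_state(); print(s['tcp_pos'],s['orientation'],s['wrist_force'],s['ft_torque'],s['joint_pos'][5])"
```

```text
[ 0.51551228 -0.12081571  0.14800787] [ 0.00186409 -0.65328737  0.75710436 -0.00226302] [ 0.25980821  1.27345708 10.00103977] [ 0.4213275  -0.26741227  0.00602459] -1.8064289940523162
```

Call:
arm_command(moves=[-1,0.1,0,0,0,0,-0.05,-1,0.1,0,0,0,0,-0.05,-1,0,0,0,0,0,0])

```text
clock: 14.05
tcp_pos: [0.5155, -0.1209, 0.148]
orientation: [0.002, -0.69, 0.724, -0.002]
wrist_force: [1.5, 1.1, 8.9]
finger_gap: 0.0131
grip_force: 60.4
```

```bash
python3 - <<'E'
from h import *
s=get_state(); print(s['tcp_pos'],s['orientation'],s['wrist_force'],s['ft_torque'],s['joint_pos'][5])
sc,SD=read_camera("scene"); w,WD=read_camera("wrist"); tp,TD=read_camera("top")
p=proj("scene",[[.516,-.121,.1]])[0].astype(int); q=proj("top",[[.516,-.121,.1]])[0].astype(int)
c=lambda im,p,h: cv2.resize(im[p[1]-h:p[1]+h,p[0]-h:p[0]+h],(400,400),interpolation=2)
cv2.imwrite("pics/s5.png",np.hstack([c(w,[280,210],190),c(sc,p,55)]))
for n,D in [("scene",SD),("top",TD),("wrist",WD)]:
    rect(cloud(n,D,s),n+" tongue?",(.476,-.112),.022,.075,.09)
E
```

```text
[ 0.51548963 -0.120933    0.14798791] [ 0.00183571 -0.69024222  0.72357248 -0.00227687] [1.46476914 1.14776655 8.92372587] [ 0.4458446  -0.30766708 -0.17064475] -1.9065920539508172
scene tongue? 27 [ 473.2 -114.7] [ 6.6 34.5] 73.7 z [0.0821 0.0857 0.0876] mean [ 0.4728 -0.1154  0.0855]
top tongue? 0
wrist tongue? 1475 [ 479.  -110.1] [17.1 39.2] 71.8 z [0.0827 0.0866 0.0877] mean [ 0.4779 -0.1107  0.0863]
```

View pics/s5.png

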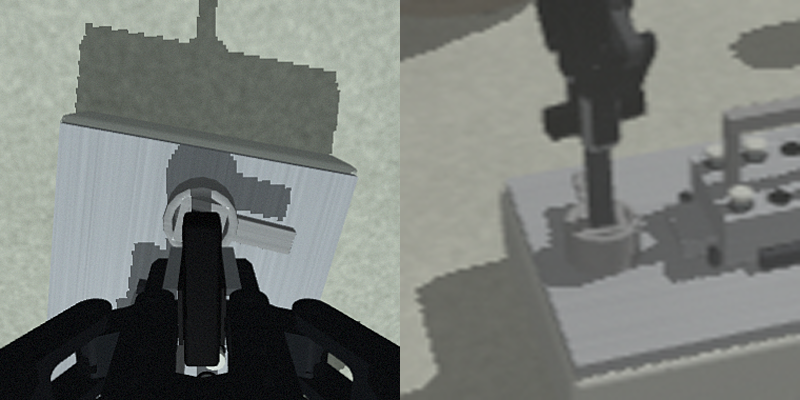

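Call:
arm_command(moves=[-1,0.1,0,0,0,0,-0.05,-1,0,0,0,0,0,0])

```text
clock: 14.45
tcp_pos: [0.5155, -0.121, 0.148]
orientation: [-0.002, 0.708, -0.706, 0.002]
wrist_force: [1.3, 1.8, 9.7]
finger_gap: 0.0129
grip_force: 60.4
```

```bash
python3 - <<'E'
from h import *
s=get_state(); print(s['tcp_pos'],s['orientation'],s['wrist_force'],s['ft_torque'],s['joint_pos'][5])
w,WD=read_camera("wrist"); rect(cloud("wrist",WD,s)," tongue?",(.476,-.112),.022,.083,.088)
E
```

```text
[ 0.51554018 -0.12101351  0.14798322] [-0.00184329  0.70803125 -0.70617486  0.00232881] [1.25316433 1.82789897 9.66186839] [ 0.48618363 -0.33776341 -0.25392803] -1.9565301720038848
 tongue? 1331 [ 478.2 -109.6] [16.8 36.7] 73.3 z [0.0852 0.0866 0.0876] mean [ 0.4776 -0.1102  0.0865]
```

Call:
arm_command(moves=[-1,0,0,-0.7,0,0,0.12,-1,0,0,0,0,0,0,0.2,0,0,0,0,0,0,0.2,0,0,0,0,0,0,0.2,0,0,0,0,0,0,0.2,0,0,0,0,0,0])

```text
clock: 15.25
tcp_pos: [0.5129, -0.1208, 0.1462]
orientation: [-0.0, -0.664, 0.747, 0.0]
wrist_force: [0.6, 0.5, -0.2]
finger_gap: 0.0509
grip_force: 0.0
```

Call:
arm_command(moves=[0.2,0,0,-15,0,0,0,0.2,0,0,-30,0,0,0,1,0,0,-20,0,0,0,1,0,0,0,0,0,0,1,0,0,0,0,0,0])

```text
clock: 15.88
tcp_pos: [0.513, -0.1207, 0.2112]
orientation: [-0.0, -0.664, 0.747, 0.0]
wrist_force: [0.5, -0.4, -0.4]
finger_gap: 0.0852
grip_force: 0.0
```

```bash
python3 - <<'E'
from h import *
s=get_state(); print(s['tcp_pos'],s["clock"])
w,WD=read_camera("wrist"); W=cloud("wrist",WD,s)
rect(W,"tongue",(.476,-.112),.022,.083,.088); rect(W,"bar",(.517,-.121),.045,.168,.182); rect(W,"handle",(.542,-.009),.06,.143,.16)
plan(.5408,-.0087,.205,np.radians(77-180),4)
E
```

```text
[ 0.5129868  -0.12073002  0.21122792] 15.875
tongue 843 [ 478.1 -109.6] [16.7 37.1] 73.8 z [0.085  0.0865 0.0877] mean [ 0.4775 -0.1101  0.0865]
bar 2457 [ 515.8 -121.5] [59.8 14. ] 82.9 z [0.1721 0.1735 0.1746] mean [ 0.5156 -0.1234  0.1734]
handle 770 [537.2 -28.5] [37.6 12. ] 77.1 z [0.1456 0.1485 0.1495] mean [ 0.5367 -0.0309  0.1483]
0 [1.0, -28.6, -3.7, 1.4, 0, 0, np.float64(0.027)]
[1.0, -28.7, -2.9, 1.5, 0, 0, np.float64(0.027)]
[1.0, -28.8, -2.1, 1.4, 0, 0, np.float64(0.028)]
[1.0, -28.8, -1.4, 1.5, 0, 0, np.float64(0.027)]
tilt [-0.0011  0.0004]
```

Call:
arm_command(moves=[1,-28.5,-3.7,0,0,0,0.027,1,-28.7,-2.9,0,0,0,0.027,1,-28.8,-1.6,0,0,0,0.028,1,-28.8,-0.9,0,0,0,0.027,1,0,0,0,0,0,0,1,0,0,0,0,0,0])

```text
clock: 16.68
tcp_pos: [0.5398, -0.009, 0.2107]
orientation: [-0.001, -0.623, 0.782, 0.0]
wrist_force: [0.5, -0.1, 0.1]
finger_gap: 0.0857
grip_force: 0.0
```

```bash
python3 - <<'E'
from h import *
s=get_state(); print(s['tcp_pos'],s["clock"])
w,WD=read_camera("wrist"); W=cloud("wrist",WD,s)
rect(W,"handle",(.542,-.009),.06,.143,.16); rect(W,"blocktop",(.543,-.01),.06,.095,.105)
plan(.540,-.0085,.124,np.radians(77-180),4)
E
```

```text
[ 0.53981343 -0.0090359   0.21072622] 16.675
handle 2151 [541.7  -9.2] [76. 12.] 77.3 z [0.1473 0.1486 0.1496] mean [ 0.541  -0.0118  0.1485]
blocktop 7612 [541.6  -9.3] [99.8 70.2] 77.2 z [0.0975 0.0987 0.0998] mean [ 0.5403 -0.0147  0.0987]
0 [1.0, -0.2, 0.0, 21.7, 0, 0, np.float64(-0.0)]
[1.0, -0.2, 0.0, 21.7, 0, 0, np.float64(-0.0)]
[1.0, -0.2, 0.0, 21.8, 0, 0, np.float64(-0.0)]
[1.0, -0.3, 0.1, 21.7, 0, 0, np.float64(-0.0)]
tilt [-0.0011 -0.0003]
```

Call:
arm_command(moves=[1,0,0,30,0,0,0,1,0,0,30,0,0,0,1,0,0,18,0,0,0,1,0,0,8,0,0,0,1,0,0,0,0,0,0], newtons=25)

```text
clock: 17.35
tcp_pos: [0.54, -0.0094, 0.1252]
orientation: [-0.0, -0.622, 0.783, 0.0]
wrist_force: [0.7, -0.1, -0.3]
finger_gap: 0.0854
grip_force: 0.0
```

Call:
arm_command(moves=[-1,0,0,0,0,0,0,-1,0,0,0,0,0,0,-1,0,0,0,0,0,0,-1,0,0,0,0,0,0,-1,0,0,0,0,0,0,-1,0,0,0,0,0,0])

```text
clock: 18.1
tcp_pos: [0.5409, -0.0088, 0.1257]
orientation: [0.0, -0.623, 0.783, -0.0]
wrist_force: [1.4, -0.3, 0.0]
finger_gap: 0.0115
grip_force: 29.7
```

```bash
python3 -c "
from h import *
s=get_state(); print(s['tcp_pos'],s['orientation'],s['wrist_force'],s['ft_torque'])"
```

```text
[ 0.54087073 -0.00884587  0.12568514] [ 3.59417521e-04 -6.22646678e-01  7.82502906e-01 -4.32175237e-04] [ 1.3635521  -0.31335772  0.03117323] [-0.00360984 -0.4317762  -0.03262906]
```

Call:
arm_command(moves=[-1,0,-1,0,0,0,0,-1,0,0,0,0,0,0,-1,0,0,0,0,0,0,-1,0,0,0,0,0,0], newtons=100)

```text
clock: 18.6
tcp_pos: [0.5415, -0.009, 0.1257]
orientation: [0.0, -0.623, 0.782, -0.0]
wrist_force: [1.5, 0.5, 2.9]
finger_gap: 0.01
grip_force: 97.9
```

Call:
arm_command(moves=[-1,0,0,-2,0,0,0,-1,0,0,-4,0,0,0,-1,0,0,-6,0,0,0,-1,0,0,-8,0,0,0,-1,0,0,0,0,0,0])

```text
clock: 19.23
tcp_pos: [0.5419, -0.0091, 0.1464]
orientation: [0.001, -0.623, 0.783, -0.001]
wrist_force: [0.5, 0.4, -5.2]
finger_gap: 0.01
grip_force: 97.8
```

```bash
python3 - <<'E'
from h import *
s=get_state(); print(s['tcp_pos'],s['orientation'],s['wrist_force'],s['ft_torque'])
w,WD=read_camera("wrist"); W=cloud("wrist",WD,s)
P=W[np.isfinite(W).all(-1)]; P=P[(np.hypot(P[:,0]-.542,P[:,1]+.009)<.06)&(P[:,2]>.112)&(P[:,2]<.124)]
A=np.c_[P[:,:2]-P[:,:2].mean(0),np.ones(len(P))]; print(len(P),np.linalg.lstsq(A,P[:,2],rcond=None)[0])
E
```

```text
[ 0.54188125 -0.00912009  0.14644177] [ 5.09032226e-04 -6.22633069e-01  7.82513492e-01 -6.61868383e-04] [ 0.49826568  0.42183968 -5.16018646] [ 0.01250098  0.03293578 -0.00655114]
10946 [0.01250419 0.00592066 0.1194633 ]
```

Call:
arm_command(moves=[-1,0,0,-8,0,0,0,-1,0,0,-12,0,0,0,-1,0,0,-14,0,0,0,-1,0,0,-10,0,0,0,-1,0,0,-5,0,0,0,-1,0,0,0,0,0,0,-1,0,0,0,0,0,0])

```text
clock: 20.15
tcp_pos: [0.5409, -0.009, 0.194]
orientation: [-0.0, -0.623, 0.783, 0.0]
wrist_force: [-0.4, 0.2, -4.1]
finger_gap: 0.0097
grip_force: 97.9
```

Call:
arm_command(moves=[-1,0,0,0,0,0,0,-1,0,0,0,0,0,0,-1,0,0,0,0,0,0,-1,0,0,0,0,0,0,-1,0,0,0,0,0,0,-1,0,0,0,0,0,0,-1,0,0,0,0,0,0,-1,0,0,0,0,0,0])

```text
clock: 21.15
tcp_pos: [0.5413, -0.009, 0.1945]
orientation: [-0.0, -0.623, 0.782, -0.0]
wrist_force: [-0.3, -0.7, -5.4]
finger_gap: 0.0102
grip_force: 97.9
```

```bash
python3 - <<'E'
from h import *
s=get_state(); print(s['tcp_pos'],s['wrist_force'],s['ft_torque'],s["clock"])
w,WD=read_camera("wrist"); W=cloud("wrist",WD,s); P0=W[np.isfinite(W).all(-1)]
P=P0[(np.hypot(P0[:,0]-.542,P0[:,1]+.009)<.06)&(P0[:,2]>.16)&(P0[:,2]<.175)]
A=np.c_[P[:,:2]-P[:,:2].mean(0),np.ones(len(P))]; print(len(P),np.linalg.lstsq(A,P[:,2],rcond=None)[0])
d=np.load("w1.npz")
sc,SD=read_camera("scene"); o=cv2.resize(sc[100:330,150:480],None,fx=2.4,fy=2.4,interpolation=2); cv2.imwrite("pics/s6.png",o)
E
```

```text
[ 0.54127165 -0.00896497  0.19448589] [-0.33411921 -0.73358839 -5.36142911] [-0.00667015 -0.01075834 -0.04093375] 21.15
11009 [0.01045172 0.00604817 0.16753953]
```

View pics/s6.png

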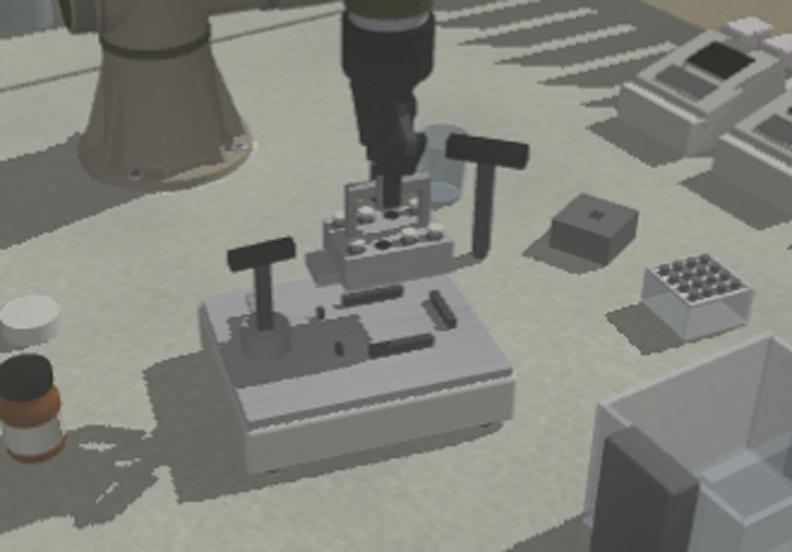

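The picture shows the block held level above its nest at about (390,250). The key stands in the knob at (262,300), the stand is empty, and nothing else has moved. I'll hold for two more seconds, then hand in.

Call:
arm_command(moves=[-1,0,0,0,0,0,0,-1,0,0,0,0,0,0,-1,0,0,0,0,0,0,-1,0,0,0,0,0,0,-1,0,0,0,0,0,0,-1,0,0,0,0,0,0,-1,0,0,0,0,0,0,-1,0,0,0,0,0,0])

```text
clock: 22.25
tcp_pos: [0.5413, -0.009, 0.1945]
orientation: [-0.0, -0.623, 0.783, -0.0]
wrist_force: [-0.8, 0.2, -4.6]
finger_gap: 0.0098
grip_force: 97.9
```

Call:
arm_command(moves=[-1,0,0,0,0,0,0,-1,0,0,0,0,0,0,-1,0,0,0,0,0,0,-1,0,0,0,0,0,0,-1,0,0,0,0,0,0,-1,0,0,0,0,0,0,-1,0,0,0,0,0,0,-1,0,0,0,0,0,0])

```text
clock: 23.25
tcp_pos: [0.5413, -0.009, 0.1945]
orientation: [-0.0, -0.623, 0.783, -0.0]
wrist_force: [0.1, 0.4, -5.7]
finger_gap: 0.0102
grip_force: 97.9
```

```bash
python3 -c "
from workcell import *
print(hand_in())"
```

```text
the job is handed in; nothing more can be done
None
```

I handed the job in at 23 s: the smaller key is seated in the knob, the clamp is turned to its stop, and the block is held still about 7 cm above its seat, within about 0.7° of level by the wrist camera.

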